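Hang a slotted board on its drying stand

ROBOT

A 6-joint arm with a two-finger parallel gripper is mounted at the origin on a cart in front of the work surface, level with it; the furniture and walls round the work are solid. World frame = base frame: x ahead of the robot, y to its left, z up, the work surface at z = 0. Lengths are in m, angles in rad, forces in N, time in s.
With the tool pointing down it reaches from about 0.25 to 0.725 m from the base axis. Payload 4 kg.
Tool frame: the origin (TCP) lies midway between the tips of the shut fingers; the grasp point (between the pads) lies 19 mm behind it; z points along the fingers, y is the line along which they close (so a half turn about z gives the same grasp; the last joint's range is limited). The gripper opens to 85 mm and grips with 20 to 120 N. Pads are 22 mm wide; open, the fingers measure 114 mm over their backs; the gripper's body (76 mm by 85 mm) begins 54 mm behind the grasp point. The pads swing forward as they close: fully open they stand 13 mm farther back than shut.
Start: joints at [1.347, 0.241, 0.005, 1.335, 0, 1.571], TCP at [0.111, 0.488, 0.231] pointing down, gripper open.
Joint ranges: [-2.72, 2.72], [-1.05, 1.87], [-1.09, 1.28], [-1.99, 2.15], [-1.42, 1.44], [-3.14, 3.14]. Speed limits (rad/s): [2.79, 2.79, 3.14, 3.14, 3.14, 3.14].

INTERFACE

Orientations are given as a unit quaternion [x, y, z, w].
In Python, from workcell import telemetry, viewer, bot, nets gives the robot as it stands.
- The arm moves only by the tool step_arm, never from a script. Its argument "steps" is a list of rows, each an object of numbers: "gripper": the finger opening in m, from 0 to 0.0854; "tx", "ty", "tz": the shift along the world's x, y, z in m; "twist": the turn about the world's z in rad. In form: [{"gripper": .., "tx": .., "ty": .., "tz": .., "twist": ..}, ...]. A call has 1 to 10 rows; each row shifts and turns the commanded pose from where the row before left it; what a row does not reach is not made up. A row lasts 1/12 s, in which the tool goes at most 41.7 mm and 7.16 degrees, less where a joint would pass 70% of its speed; a pose out of reach is approached as far as the arm can. A call is refused whole if a number of a shift passes 0.0417 or a number of a turn 0.125, either way. A call with a gripper value outside its range is refused whole. The fingers move at their own pace and stop on an object; "squeeze" is the grip in N (left out, the last holds). Time passes only in rows, so rows that do not move let the fingers close. It gives the time, the measured TCP pose, the force, the opening and the grip force at its end, in the units of the state.
- telemetry.read_state(): the state, without advancing time (a new reading comes with each control period).
- viewer.read_camera(name): name is "scene" or "top" or "wrist"; returns a dict with "img" (384x512x3 uint8, red, green, blue), "fx", "fy", "cx", "cy" (pixels), "dist_coeffs" ([k1, k2, p1, p2, k3] as OpenCV has them; the pictures are not rectified), "R" (3x3) and "t" (3): a world point X has camera coordinates R X + t. Camera axes: x right, y down, z forward; pixel columns grow to the right and rows downward; lengths in m; the calibration is good to about 2 mm. A picture is of the moment at which its call begins. There is no depth.
- bot.finish_job(): hands the job in; it is judged then, once.
Trained networks look in a picture, given as the dict that the camera call returned (one of the last four; its "shot" number tells which), for a name from the list of things; names that differ only in an ending like _2 or _b are one class to them, and where a whole thing is asked for, a point or a joint stands for the part that bears it (a point fixed in the world has none). Each returns a list of dicts, best first, with "p" (0 to 1); they miss things now and then, are a little off and sometimes report something else, mostly with a low value. They report only what shows in the picture. A call takes as long as a camera call.
- nets.find_in(picture, query): "location" ([column, row] in pixels, amid what is visible of it).
The state is a dict: "clock": time; "joints": joint angles; "qvel": joint speeds; "tau": joint torques, N m; "position": TCP position; "eef_rot": TCP orientation; "force": force on the tool from outside, world axes, zero at the start; "moment": the same for the moment, N m; "finger_gap": opening from 0.0 (shut) to 1.0 (fully open); "grasp_force": force on a finger pad.
Only numpy, scipy, OpenCV 4.12 (cv2) and the standard library are available. Lean on these libraries where they do the work, as an engineer would, in place of code of your own. Each camera call takes 0.05 s, during which the arm holds its last target. There are 200 camera calls.

TASK

Take the wooden board with the side slot out of the board rack and hang it up to dry on the steel stand: slide its slot sideways over the headed peg until the slot's end stops against it, then lower the board upright, still in hand, until the peg sits home in the notch, and only then let go. Feel your way gently, without forcing it, and leave the other board and everything else where it is.

Things in the scene. Friction and masses are not known exactly. Their poses are not given: they have to be found in the camera images.
- slot_board: Upright wooden board, 12 mm thick (x), 130 wide (y), 160 high (z), 0.12 to 0.2 kg, in either groove of the rack. Origin: middle of its lower edge; z up, +x away from the robot, +y its left edge seen from the robot. A slot 12 high runs in from the +y edge at z 84 to 96 and ends at y = -6. Hang it with the same face to the robot, its x along the stand's x.
- notch (a point): Middle of the top of the slotted board's notch, the surface that bears on the peg. At its inner end the slot opens upward into this notch: y -6 to +6 (12 wide), up to board z = 106. So the slot's mid-height is 16 mm below this point, and the board's top edge 54 above it. Mid-thickness; axes as the board's.
- mouth (a point): Middle of the slot's mouth on the board's +y edge, 65 mm from the notch along y, at board z = 90; the mouth flares to 26 high over the last 10 mm. Axes as the board's.
- grip (a point): Middle of the solid part above the notch, 16 mm below the board's top edge: a place to pinch the board through its 12 mm thickness from above. Carry it smoothly: a jerk or a push on the board can turn it about the pinch. Axes as the board's.
- hole_board: The other, lower wooden board: 12 mm thick, 130 wide, 78 high, no slot, only a 12 mm round hole 24 mm below its top edge, too small for the peg's head. It stands in the rack's other groove and stays there. Origin: middle of its lower edge.
- rack: Wooden board rack fixed to the worktop: base 140 (x) x 150 (y) x 10 mm, with two grooves along y at x = -40 and +40, each 15 wide for the 12 thick boards, between ribs that reach 36 above the worktop; the groove floor is 10 above the worktop. Origin: centre of its underside.
- stand: Steel drying stand fixed to the worktop: base 120 x 160 x 10 mm, two posts at y = -60 and +60 and between them a level rail along y, 16 high and 12 thick, its middle 150 above the worktop and 24 behind (+x of) the origin. Nothing of it is higher than 159. Clamped on the rail is a headed peg that points along -x (see rail_mid). Origin: centre of the underside; +x away from the robot.
- rail_mid (a point): Stand point x 0, y 0, z 150 mm, at the peg axis's height, midway between clamp block (face at x +9) and peg head (back at x -9); stand's axes. Pin 8 in diameter, head 18 across, 5 thick, block 22 wide, 16 high. NOT the peg itself: it is clamped anywhere from y -24 to +24, differently each time, unmeasured, to be felt or seen; it stays put. Board seated: notch 4 above this height.
- bowl: Small white bowl standing upside down, 107 mm across, 69 high; a bystander. Origin: centre of its underside.
- cup: Small checked cup standing upside down, 66 mm across, 53 high, at the left; a bystander. Origin: centre of its underside.
- peeler: Black-handled peeler lying flat, 170x25x18 mm, between rack and stand; a bystander. Origin: centre of its underside.
- pot: Low round cream pot, 90 mm across, 32 high, at the front right; a bystander. Origin: centre of its underside.

How it is judged:
By the outcome, as a careful person would: the job done as asked, in the order asked, and still so for the second after the job is handed in, with the robot touching nothing.
It also fails if it takes over 58 s, if anything falls off the work surface, if the arm or the gripper's body presses on something with over 40 N, if the wrist force passes 120 N, or if a joint passes its speed limit or range.

## Working session

There is one attempt and no reset: what is moved stays moved. The work goes in short steps, Python scripts to look and compute and a tool call to move; the robot and the scene stay as the last step left them, time stands still between calls to the robot, and variables do not carry over. Pictures are saved under pics/ and viewed, at most 13 in all, crops included, and the job is handed in when it is done.

Besides the shell and the picture viewer there is one more tool, called after "Emit:" by a JSON object that holds its "method" and its "body". step_arm: Moves the arm, as the interface text tells. Its arguments: {"type":"object","properties":{"steps":{"type":"array"},"squeeze":{"type":"number"}},"required":["steps"]}

```bash
mkdir -p pics; ls
cat > h.py <<'E'
import numpy as np, cv2
from workcell import telemetry, viewer, bot, nets
def K(p): return np.array([[p['fx'],0,p['cx']],[0,p['fy'],p['cy']],[0,0,1.]])
def ray(p,uv):
    q=cv2.undistortPoints(np.array([[uv]],float),K(p),np.array(p['dist_coeffs'],float))[0,0]
    R=np.array(p['R']);t=np.array(p['t'])
    return -R.T@t, R.T@np.array([q[0],q[1],1.])
def atz(p,uv,z):
    c,d=ray(p,uv); return c+d*(z-c[2])/d[2]
def proj(p,X):
    return cv2.projectPoints(np.array(X,float).reshape(-1,1,3),cv2.Rodrigues(np.array(p['R']))[0],np.array(p['t'],float),K(p),np.array(p['dist_coeffs'],float))[0][:,0]
def save(p,n,crop=None,s=1):
    im=p['img'][:,:,::-1]
    if crop: im=im[crop[1]:crop[3],crop[0]:crop[2]]
    cv2.imwrite('pics/'+n,cv2.resize(im,None,fx=s,fy=s,interpolation=cv2.INTER_CUBIC))
E
python3 - <<'E'
from h import *
np.set_printoptions(precision=4,suppress=True)
for n in ['scene','top']:
    p=viewer.read_camera(n); save(p,n+'0.png',s=1.5)
    print(n,ray(p,(256,192)))
    for q in ['slot_board','notch','mouth','grip','hole_board','rack','stand','peeler','bowl','cup','pot']:
        r=nets.find_in(p,q); print(q,[(np.round(a['location'],1),round(a['p'],2)) for a in r[:2]])
E
```

```text
pics
scene (array([ 0.1497, -0.7149,  0.7995]), array([ 0.3868,  0.6852, -0.6172]))
slot_board [(array([298.5, 243.7]), 0.63)]
notch [(array([297.9, 247.7]), 0.82)]
mouth [(array([298.1, 247.5]), 0.75)]
grip [(array([301. , 243.3]), 0.8)]
hole_board [(array([271.1, 263.8]), 0.93)]
rack [(array([281.1, 275.9]), 0.56)]
stand [(array([197. , 186.5]), 0.83)]
peeler [(array([237.5, 240.7]), 0.76)]
bowl [(array([312.5, 227.1]), 0.57)]
cup [(array([184.3, 162.4]), 0.88)]
pot [(array([286.6, 339.9]), 0.85), (array([297.2, 245.1]), 0.74)]
top (array([-0.2945,  0.1849,  1.599 ]), array([ 0.4964, -0.0617, -0.8661]))
slot_board [(array([329.1, 175.9]), 0.71)]
notch [(array([335.4, 182.3]), 0.7)]
mouth [(array([330.9, 180.3]), 0.62)]
grip [(array([329.9, 180.5]), 0.55)]
hole_board [(array([326.4, 206.9]), 0.74)]
rack [(array([325.4, 208. ]), 0.79)]
stand [(array([203.6, 224.5]), 0.97), (array([330.5, 180.5]), 0.36)]
peeler [(array([328., 181.]), 0.7), (array([286.5, 219.2]), 0.6)]
bowl [(array([295.4, 161. ]), 0.83)]
cup [(array([152.6, 233.2]), 0.59)]
pot [(array([377.5, 217.3]), 0.68)]
```

View pics/scene0.png

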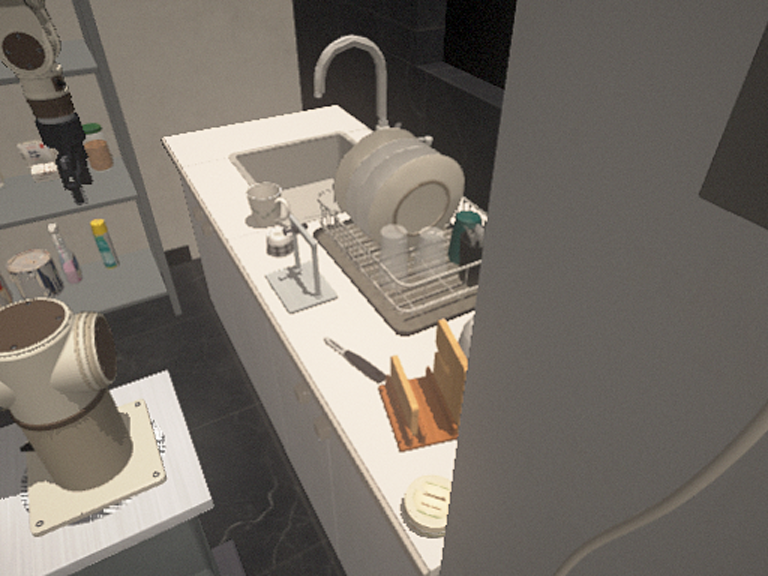

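View pics/top0.png

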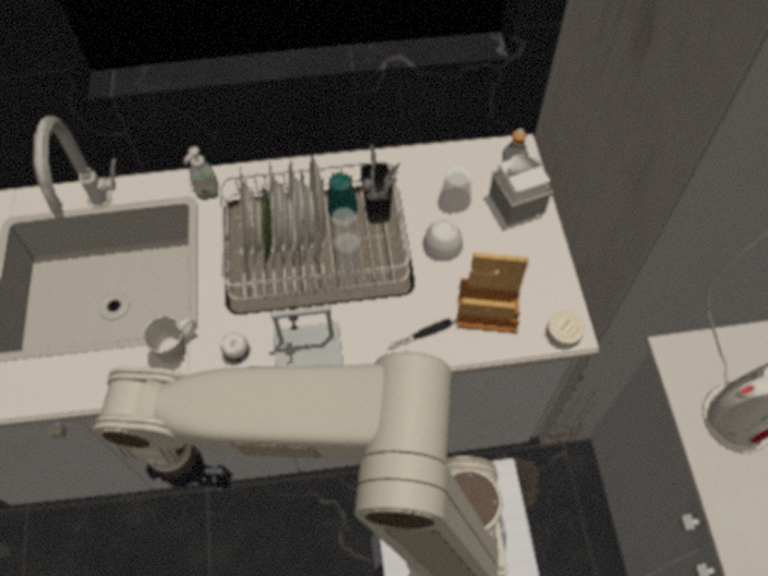

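The scene view shows the tall slot board in the far groove (~(452,355) in the 1.5x picture), the low board in the near groove and the stand at ~(300,275). The top view shows the rack at ~(490,290) and the stand at ~(308,340). I'll enlarge both.

Run:
```python
from h import *
ims=[]
p=viewer.read_camera('top')
ims=[p['img'][195:255,175:235],p['img'][160:225,295:360]]
s=viewer.read_camera('scene')
ims+=[s['img'][140:210,170:230],s['img'][205:305,245:310]]
o=[cv2.resize(i[:,:,::-1],(400,300) if k>=9 else (int(300*i.shape[1]/i.shape[0]),300),interpolation=cv2.INTER_CUBIC) for k,i in enumerate(ims)]
o=[cv2.copyMakeBorder(i,0,0,0,400-i.shape[1],cv2.BORDER_CONSTANT) for i in o]
cv2.imwrite('pics/crop1.png',np.vstack([np.hstack(o[:2]),np.hstack(o[2:])]))
```

```text
(no output)
```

View pics/crop1.png

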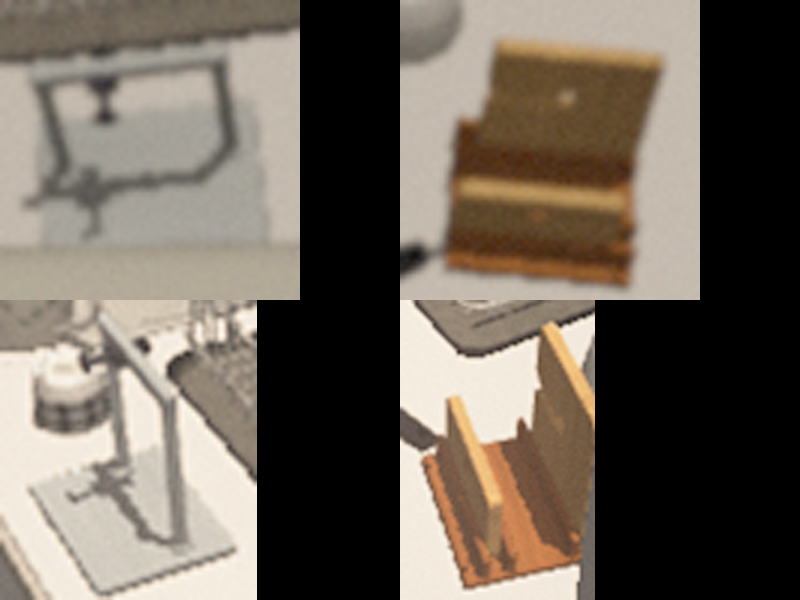

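Run:
```python
from h import *
np.set_printoptions(precision=4,suppress=True)
p=viewer.read_camera('top'); s=viewer.read_camera('scene')
T=lambda a,z:print('top',a,atz(p,(175+a[0]/5,195+a[1]/5),z))
B=lambda a,z:print('rack',a,atz(p,(295+a[0]/4.615,160+a[1]/4.615),z))
S=lambda a,z:print('sc',a,atz(s,(170+a[0]/4.286,140+a[1]/4.286),z))
S2=lambda a,z:print('sc2',a,atz(s,(245+a[0]/3,205+a[1]/3),z))
print('rail');T((32,72),.158);T((226,60),.158)
print('clamp, head');T((102,84),.15);T((105,115),.15)
print('base R front?');T((265,100),.01);T((40,115),.01)
print('board top');B((97,48),.17);B((261,63),.17)
print('low top');B((60,188),.088);B((222,203),.088)
print('rack');B((47,265),.01);B((230,283),.01);B((62,125),.036);B((172/1,95),.1)
print('scene base');S((30,190),.01);S((103,293),.01);S((237,248),.01);S((133,150),.01)
print('scene rail');S((97,22),.158);S((173,97),.158);print('head');S((93,60),.15);S((143,47),.15)
print('scene board');S2((150,30),.17);S2((55,102),.088);S2((98,195),.088)
print('scene rack');S2((27,157),.01);S2((66,287),.01)
```

```text
rail
top (32, 72) [0.4972 0.3376 0.158 ]
top (226, 60) [0.4895 0.2083 0.158 ]
clamp, head
top (102, 84) [0.4865 0.2924 0.15  ]
top (105, 115) [0.463  0.2919 0.15  ]
base R front?
top (265, 100) [0.5333 0.1855 0.01  ]
top (40, 115) [0.5423 0.3494 0.01  ]
board top
rack (97, 48) [ 0.5833 -0.1347  0.17  ]
rack (261, 63) [ 0.5542 -0.255   0.17  ]
low top
rack (60, 188) [ 0.5122 -0.1005  0.088 ]
rack (222, 203) [ 0.4829 -0.2216  0.088 ]
rack
rack (47, 265) [ 0.4866 -0.0924  0.01  ]
rack (230, 283) [ 0.4517 -0.2332  0.01  ]
rack (62, 125) [ 0.5969 -0.1225  0.036 ]
rack (172.0, 95) [ 0.5759 -0.2003  0.1   ]
scene base
sc (30, 190) [0.4191 0.3379 0.01  ]
sc (103, 293) [0.4231 0.1848 0.01  ]
sc (237, 248) [0.5368 0.1844 0.01  ]
sc (133, 150) [0.5164 0.3498 0.01  ]
scene rail
sc (97, 22) [0.4901 0.3257 0.158 ]
sc (173, 97) [0.4993 0.1985 0.158 ]
head
sc (93, 60) [0.4706 0.287  0.15  ]
sc (143, 47) [0.5117 0.286  0.15  ]
scene board
sc2 (150, 30) [ 0.5851 -0.1488  0.17  ]
sc2 (55, 102) [ 0.5121 -0.1142  0.088 ]
sc2 (98, 195) [ 0.4893 -0.2237  0.088 ]
scene rack
sc2 (27, 157) [ 0.4921 -0.0981  0.01  ]
sc2 (66, 287) [ 0.4506 -0.2405  0.01  ]
```

Run:
```python
from h import *
from scipy.spatial.transform import Rotation as Ro
np.set_printoptions(precision=4,suppress=True)
st=telemetry.read_state(); R=Ro.from_quat(st['eef_rot']).as_matrix(); print(st['clock'],st['position']);print(R, st['finger_gap'])
w=viewer.read_camera('wrist'); c,d=ray(w,(256,192)); print('cam in tool',R.T@(c-np.array(st['position'])),'axes in tool',R.T@np.array(w['R']).T, w['fx'])
```

```text
1.4 [0.111  0.4875 0.2313]
[[-0.9751  0.222  -0.    ]
 [ 0.222   0.9751 -0.    ]
 [ 0.     -0.     -1.    ]] 1.0030083936392948
cam in tool [ 0.0837 -0.0006 -0.1423] axes in tool [[ 0.0003 -0.9466 -0.3224]
 [ 1.      0.0005 -0.0003]
 [ 0.0005 -0.3224  0.9466]] 264.43294542601905
```

Emit:
{"method": "step_arm", "body": {"steps": [{"tx":0.03,"ty":-0.02,"tz":0.02},{"tx":0.035,"ty":-0.03,"tz":0.02},{"tx":0.035,"ty":-0.03,"tz":0.02},{"tx":0.035,"ty":-0.03,"tz":0.02},{"tx":0.035,"ty":-0.03,"tz":0.02},{"tx":0.035,"ty":-0.03,"tz":0.01},{"tx":0.035,"ty":-0.02,"tz":0.0},{"tx":0.02,"ty":-0.01},{"tx":0},{"tx":0}]}}

```text
$.steps[0]: bad value
```

Emit:
{"method": "step_arm", "body": {"steps": [{"gripper":0.085,"tx":0.03,"ty":-0.02,"tz":0.02,"twist":-0.12},{"gripper":0.085,"tx":0.035,"ty":-0.02,"tz":0.02,"twist":-0.12},{"gripper":0.085,"tx":0.035,"ty":-0.02,"tz":0.02,"twist":-0.12},{"gripper":0.085,"tx":0.035,"ty":-0.02,"tz":0.02,"twist":-0.12},{"gripper":0.085,"tx":0.035,"ty":-0.02,"tz":0.0,"twist":-0.12},{"gripper":0.085,"tx":0.035,"ty":-0.02,"tz":0.0,"twist":-0.12},{"gripper":0.085,"tx":0.035,"ty":-0.02,"tz":0.0,"twist":-0.12},{"gripper":0.085,"tx":0.035,"ty":-0.02,"tz":0.0,"twist":-0.12},{"gripper":0.085,"tx":0.035,"ty":-0.02,"tz":0.0,"twist":-0.12},{"gripper":0.085,"tx":0.03,"ty":-0.02,"tz":0.0,"twist":-0.12}]}}

```text
clock: 2.28
position: [0.4452, 0.2906, 0.3068]
eef_rot: [0.656, 0.755, 0.0, 0.0]
force: [1.0, 1.0, -0.9]
finger_gap: 0.996
grasp_force: 0.0
```

Emit:
{"method": "step_arm", "body": {"steps": [{"gripper":0.085,"tx":0.01,"ty":-0.01,"tz":0.0,"twist":-0.12},{"gripper":0.085,"tx":0,"ty":0,"tz":0,"twist":-0.02},{"gripper":0.085,"tx":0,"ty":0,"tz":0,"twist":0},{"gripper":0.085,"tx":0,"ty":0,"tz":0,"twist":0}]}}

```text
clock: 2.62
position: [0.4527, 0.2823, 0.3068]
eef_rot: [0.704, 0.71, -0.0, -0.0]
force: [0.1, -0.3, -0.6]
finger_gap: 0.991
grasp_force: 0.0
```

Run:
```python
from h import *
from scipy.spatial.transform import Rotation as Ro
np.set_printoptions(precision=4,suppress=True)
st=telemetry.read_state(); print(st['position'],Ro.from_quat(st['eef_rot']).as_matrix()[:2,1],st['joints'],st['force'])
w=viewer.read_camera('wrist'); save(w,'w1.png',s=1.5)
np.save('w1.npy',w,allow_pickle=True)
```

```text
[0.4527 0.2823 0.3068] [1.     0.0091] [0.5574 0.2923 0.2684 1.5472 0.0005 2.1191] [ 0.1    -0.2862 -0.6157]
```

View pics/w1.png

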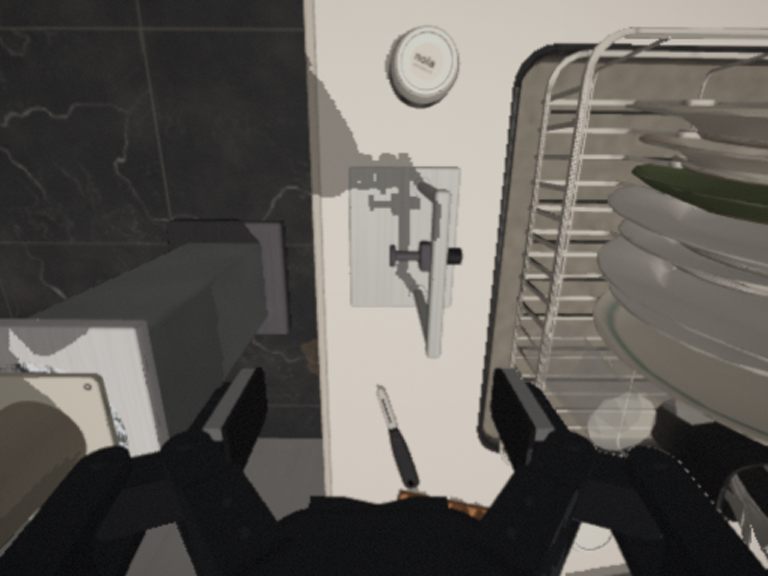

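The wrist view shows the stand from above: peg head at ~(393,255), block at ~(427,256) and rail from (443,192) to (434,354), with nothing in the way at the right of the peg.

Run:
```python
from h import *
np.set_printoptions(precision=4,suppress=True)
w=np.load('w1.npy',allow_pickle=True).item()
f=lambda n,a,z:print(n,a,atz(w,(a[0]/1.5,a[1]/1.5),z))
f('rail',(443,192),.158);f('rail',(434,354),.158)
f('head',(393,255),.15);f('head front',(389,255),.15);f('pin r',(419,255.5),.15);f('knob',(462,256),.15)
for a in [(349,168),(460,168),(350,305),(452,306)]: f('base',a,.01)
cv2.imwrite('pics/w1c.png',cv2.resize(w['img'][105:245,225:320][:,:,::-1],None,fx=4.2,fy=4.2,interpolation=cv2.INTER_CUBIC))
```

```text
rail (443, 192) [0.4979 0.3401 0.158 ]
rail (434, 354) [0.4985 0.2105 0.158 ]
head (393, 255) [0.4634 0.2916 0.15  ]
head front (389, 255) [0.4603 0.2915 0.15  ]
pin r (419, 255.5) [0.4835 0.2914 0.15  ]
knob (462, 256) [0.5169 0.2913 0.15  ]
base (349, 168) [0.4204 0.3513 0.01  ]
base (460, 168) [0.538  0.3525 0.01  ]
base (350, 305) [0.4194 0.1959 0.01  ]
base (452, 306) [0.5404 0.1958 0.01  ]
```

View pics/w1c.png

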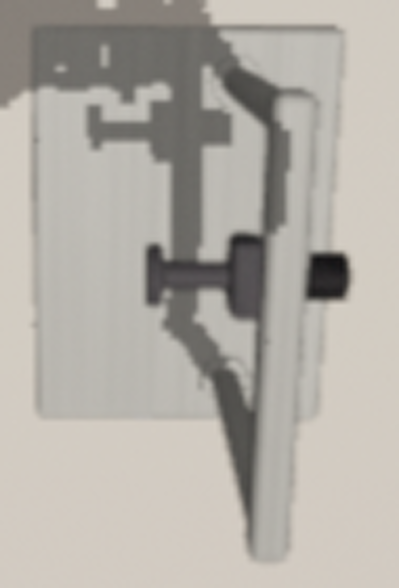

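Run:
```python
from h import *
np.set_printoptions(precision=4,suppress=True)
w=np.load('w1.npy',allow_pickle=True).item()
f=lambda n,a,z:print(n,a,atz(w,(225+a[0]/4.2,105+a[1]/4.2),z))
f('rail',(295,95),.158);f('rail',(269,558),.158);f('railL',(277,120),.158);f('railL',(252,540),.158);f('railR',(316,120),.158);f('railR',(289,540),.158)
f('headfront',(147,275),.15);f('headback',(162,275),.15);f('blockface',(229,275),.155);f('pin',(197,274),.153)
f('head y',(155,245),.15);f('head y',(155,305),.15)
f('b',(32,28),.01);f('b',(345,28),.01);f('b',(40,415),.01);f('b',(317,415),.01)
```

```text
rail (295, 95) [0.4977 0.3405 0.158 ]
rail (269, 558) [0.4983 0.2079 0.158 ]
railL (277, 120) [0.4935 0.3342 0.158 ]
railL (252, 540) [0.493  0.2138 0.158 ]
railR (316, 120) [0.5035 0.3343 0.158 ]
railR (289, 540) [0.5039 0.2139 0.158 ]
headfront (147, 275) [0.4611 0.291  0.15  ]
headback (162, 275) [0.4652 0.291  0.15  ]
blockface (229, 275) [0.4832 0.2924 0.155 ]
pin (197, 274) [0.4747 0.2921 0.153 ]
head y (155, 245) [0.4631 0.2994 0.15  ]
head y (155, 305) [0.4635 0.2824 0.15  ]
b (32, 28) [0.4203 0.3519 0.01  ]
b (345, 28) [0.5388 0.353  0.01  ]
b (40, 415) [0.4215 0.1951 0.01  ]
b (317, 415) [0.5389 0.1962 0.01  ]
```

Emit:
{"method": "step_arm", "body": {"steps": [{"gripper":0.085,"tx":0.0,"ty":-0.02,"tz":0.0,"twist":0},{"gripper":0.085,"tx":0.01,"ty":-0.04,"tz":0.0,"twist":-0.025},{"gripper":0.085,"tx":0.01,"ty":-0.04,"tz":0.0,"twist":-0.025},{"gripper":0.085,"tx":0.01,"ty":-0.04,"tz":0.0,"twist":-0.025},{"gripper":0.085,"tx":0.01,"ty":-0.04,"tz":0.0,"twist":-0.025},{"gripper":0.085,"tx":0.01,"ty":-0.04,"tz":0.0,"twist":-0.025},{"gripper":0.085,"tx":0.01,"ty":-0.04,"tz":0.0,"twist":-0.025},{"gripper":0.085,"tx":0.01,"ty":-0.04,"tz":0.0,"twist":-0.025},{"gripper":0.085,"tx":0.01,"ty":-0.04,"tz":0.0,"twist":-0.025},{"gripper":0.085,"tx":0.01,"ty":-0.04,"tz":0.0,"twist":-0.025}]}}

```text
clock: 3.5
position: [0.5432, -0.0983, 0.3075]
eef_rot: [0.779, 0.627, 0.0, 0.0]
force: [1.1, 0.4, 0.1]
finger_gap: 0.996
grasp_force: 0.0
```

Emit:
{"method": "step_arm", "body": {"steps": [{"gripper":0.085,"tx":0.01,"ty":-0.04,"tz":0.0,"twist":-0.025},{"gripper":0.085,"tx":0.01,"ty":-0.035,"tz":0,"twist":0},{"gripper":0.085,"tx":0.005,"ty":-0.02,"tz":0,"twist":0},{"gripper":0.085,"tx":0,"ty":0,"tz":0,"twist":0},{"gripper":0.085,"tx":0,"ty":0,"tz":0,"twist":0}]}}

```text
clock: 3.92
position: [0.5683, -0.1927, 0.3064]
eef_rot: [0.787, 0.616, -0.0, -0.001]
force: [0.1, 0.5, 0.2]
finger_gap: 0.992
grasp_force: 0.0
```

Run:
```python
from h import *
from scipy.spatial.transform import Rotation as Ro
np.set_printoptions(precision=4,suppress=True)
st=telemetry.read_state(); print(st['position'],Ro.from_quat(st['eef_rot']).as_matrix()[:2,1],st['joints'],st['force'])
w=viewer.read_camera('wrist'); np.save('w2.npy',w,allow_pickle=True)
print(proj(w,[[.569,-.195,.17],[.585,-.132,.17],[.554,-.255,.17]]))
save(w,'w2.png',s=1.5)
```

```text
[ 0.5683 -0.1927  0.3064] [ 0.9708 -0.24  ] [-0.3272  0.4391  0.4803  1.6129  0.0005  1.486 ] [0.0639 0.5207 0.1931]
[[253.7155 184.2652]
 [254.2752 123.3947]
 [253.4478 234.5924]]
```

View pics/w2.png

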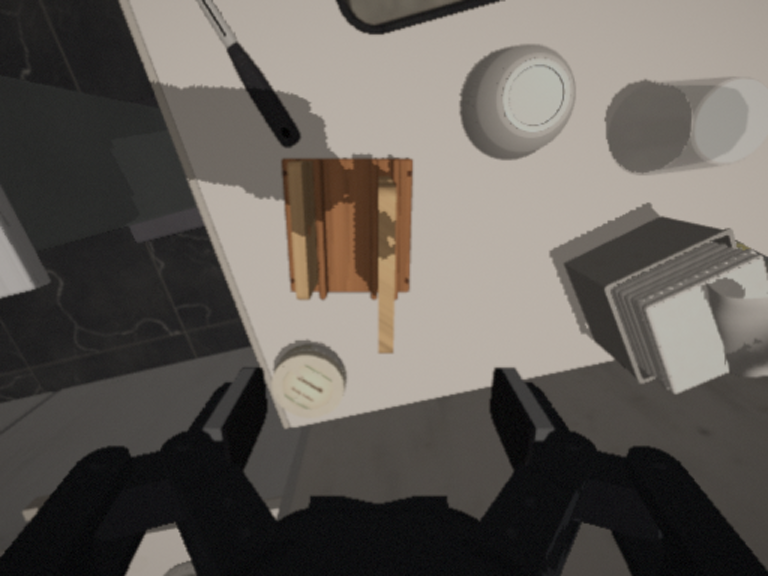

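The wrist view shows the slotted board's top edge from (388,180) to (386,352), parallel to the tool, and the low board at left at ~(301,230).

Run:
```python
from h import *
np.set_printoptions(precision=4,suppress=True)
w=np.load('w2.npy',allow_pickle=True).item()
im=cv2.resize(w['img'],None,fx=1.5,fy=1.5)
g=cv2.cvtColor(im,cv2.COLOR_RGB2HSV)
# top face orange-light: per-row extents
for r in (195,220,250,290,310,330,345): print(r,[int(v) for v in np.where((im[r,360:420,0].astype(int)>150)&(g[r,360:420,1]>70))[0][[0,-1]]+360] if ((im[r,360:420,0].astype(int)>150)&(g[r,360:420,1]>70)).any() else None)
for a in [(388,180),(386,353),(378,310),(396,310),(379,340),(393,340)]: print(a,atz(w,(a[0]/1.5,a[1]/1.5),.17))
a=atz(w,(388/1.5,180/1.5),.17);b=atz(w,(386/1.5,353/1.5),.17)
print((a+b)/2,np.linalg.norm(a-b),np.degrees(np.arctan2(-(a-b)[0],(a-b)[1])))
```

```text
195 [379, 396]
220 [392, 393]
250 None
290 [379, 408]
310 [379, 393]
330 [379, 392]
345 [379, 392]
(388, 180) [ 0.5901 -0.1298  0.17  ]
(386, 353) [ 0.5582 -0.257   0.17  ]
(378, 310) [ 0.5608 -0.2203  0.17  ]
(396, 310) [ 0.574  -0.2235  0.17  ]
(379, 340) [ 0.5556 -0.2448  0.17  ]
(393, 340) [ 0.5661 -0.2474  0.17  ]
[ 0.5742 -0.1934  0.17  ] 0.1311724860947413 -14.0859770147567
```

Emit:
{"method": "step_arm", "body": {"steps": [{"gripper":0.06,"tx":0.0055,"ty":-0.0007,"tz":-0.02,"twist":0},{"gripper":0.06,"tx":0,"ty":0,"tz":-0.03,"twist":0},{"gripper":0.06,"tx":0,"ty":0,"tz":-0.03,"twist":0},{"gripper":0.06,"tx":0,"ty":0,"tz":-0.03,"twist":0},{"gripper":0.06,"tx":0,"ty":0,"tz":-0.025,"twist":0},{"gripper":0.06,"tx":0,"ty":0,"tz":-0.02,"twist":0},{"gripper":0.06,"tx":0,"ty":0,"tz":-0.01,"twist":0},{"gripper":0.06,"tx":0,"ty":0,"tz":-0.006,"twist":0},{"gripper":0.06,"tx":0,"ty":0,"tz":0,"twist":0},{"gripper":0.06,"tx":0,"ty":0,"tz":0,"twist":0}], "squeeze": 30}}

```text
clock: 4.8
position: [0.5745, -0.1931, 0.1372]
eef_rot: [0.787, 0.617, 0.001, 0.001]
force: [-1.1, -1.2, 0.6]
finger_gap: 0.705
grasp_force: 0.0
```

Emit:
{"method": "step_arm", "body": {"steps": [{"gripper":0.03,"tx":0,"ty":0,"tz":0,"twist":0},{"gripper":0.02,"tx":0,"ty":0,"tz":0,"twist":0},{"gripper":0.02,"tx":0,"ty":0,"tz":0,"twist":0},{"gripper":0.015,"tx":0,"ty":0,"tz":0,"twist":0},{"gripper":0.01,"tx":0,"ty":0,"tz":0,"twist":0},{"gripper":0.0,"tx":0,"ty":0,"tz":0,"twist":0},{"gripper":0.0,"tx":0,"ty":0,"tz":0,"twist":0}], "squeeze": 30}}

```text
clock: 5.38
position: [0.5741, -0.194, 0.1366]
eef_rot: [0.788, 0.616, 0.0, 0.001]
force: [-1.4, 0.2, 4.0]
finger_gap: 0.137
grasp_force: 30.4
```

Emit:
{"method": "step_arm", "body": {"steps": [{"gripper":0.0,"tx":0,"ty":0,"tz":0,"twist":0},{"gripper":0.0,"tx":0,"ty":0,"tz":0.002,"twist":0},{"gripper":0.0,"tx":0,"ty":0,"tz":0.005,"twist":0},{"gripper":0.0,"tx":0,"ty":0,"tz":0.01,"twist":0},{"gripper":0.0,"tx":0,"ty":0,"tz":0.015,"twist":0},{"gripper":0.0,"tx":0,"ty":0,"tz":0.02,"twist":0},{"gripper":0.0,"tx":0,"ty":0,"tz":0.02,"twist":0},{"gripper":0.0,"tx":0,"ty":0,"tz":0.018,"twist":0},{"gripper":0.0,"tx":0,"ty":0,"tz":0.01,"twist":0},{"gripper":0.0,"tx":0,"ty":0,"tz":0.005,"twist":0}], "squeeze": 60}}

```text
clock: 6.22
position: [0.5742, -0.1939, 0.2431]
eef_rot: [0.788, 0.616, 0.001, 0.001]
force: [0.3, -1.1, -1.8]
finger_gap: 0.129
grasp_force: 58.9
```

Run:
```python
from h import *
np.set_printoptions(precision=4,suppress=True)
st=telemetry.read_state(); print(st['position'],st['force'],st['moment'],st['finger_gap'],st['grasp_force'])
```

```text
[ 0.5742 -0.1939  0.2431] [ 0.3171 -1.0702 -1.7542] [-0.0167 -0.0288 -0.0123] 0.12942017626430607 58.87348920106888
```

Emit:
{"method": "step_arm", "body": {"steps": [{"gripper":0.0,"tx":-0.001,"ty":0.004,"tz":0,"twist":0},{"gripper":0.0,"tx":-0.003,"ty":0.008,"tz":0.0,"twist":0.005},{"gripper":0.0,"tx":-0.005,"ty":0.013,"tz":0.0,"twist":0.01},{"gripper":0.0,"tx":-0.007,"ty":0.018,"tz":0.0,"twist":0.015},{"gripper":0.0,"tx":-0.009,"ty":0.022,"tz":0.0,"twist":0.02},{"gripper":0.0,"tx":-0.009,"ty":0.022,"tz":0.0,"twist":0.02},{"gripper":0.0,"tx":-0.009,"ty":0.022,"tz":0.0,"twist":0.02},{"gripper":0.0,"tx":-0.009,"ty":0.022,"tz":0.0,"twist":0.02},{"gripper":0.0,"tx":-0.009,"ty":0.022,"tz":0.0,"twist":0.02},{"gripper":0.0,"tx":-0.009,"ty":0.022,"tz":0.0,"twist":0.02}]}}

```text
clock: 7.05
position: [0.5016, -0.0171, 0.2392]
eef_rot: [0.739, 0.674, -0.001, -0.001]
force: [0.4, -0.6, -1.4]
finger_gap: 0.135
grasp_force: 58.8
```

Emit:
{"method": "step_arm", "body": {"steps": [{"gripper":0.0,"tx":-0.007,"ty":0.022,"tz":0.0,"twist":0.02},{"gripper":0.0,"tx":-0.006,"ty":0.022,"tz":0.0,"twist":0.02},{"gripper":0.0,"tx":-0.005,"ty":0.022,"tz":0.0,"twist":0.02},{"gripper":0.0,"tx":-0.004,"ty":0.022,"tz":0.0,"twist":0.014},{"gripper":0.0,"tx":-0.003,"ty":0.022,"tz":0.0,"twist":0.01},{"gripper":0.0,"tx":-0.002,"ty":0.022,"tz":0.0,"twist":0.006},{"gripper":0.0,"tx":-0.001,"ty":0.018,"tz":0.0,"twist":0.003},{"gripper":0.0,"tx":0,"ty":0.013,"tz":0.0,"twist":0},{"gripper":0.0,"tx":0,"ty":0.008,"tz":0.0,"twist":0},{"gripper":0.0,"tx":0,"ty":0.004,"tz":0.0,"twist":0}]}}

```text
clock: 7.88
position: [0.4744, 0.1573, 0.2396]
eef_rot: [0.706, 0.708, -0.001, -0.001]
force: [-0.1, 0.2, -2.1]
finger_gap: 0.134
grasp_force: 58.8
```

Run:
```python
from h import *
from scipy.spatial.transform import Rotation as Ro
np.set_printoptions(precision=4,suppress=True)
st=telemetry.read_state(); print(st['position'],Ro.from_quat(st['eef_rot']).as_matrix().round(4).tolist(),st['force'],st['moment'],st['finger_gap'],st['grasp_force'])
w=viewer.read_camera('wrist'); np.save('w3.npy',w,allow_pickle=True); save(w,'w3.png',s=1.5)
```

```text
[0.4744 0.1573 0.2396] [[-0.002, 1.0, -0.0025], [1.0, 0.002, -0.0006], [-0.0006, -0.0025, -1.0]] [-0.0802  0.2013 -2.135 ] [-0.0083 -0.0301  0.0182] 0.13394786389790933 58.82776379585266
```

View pics/w3.png

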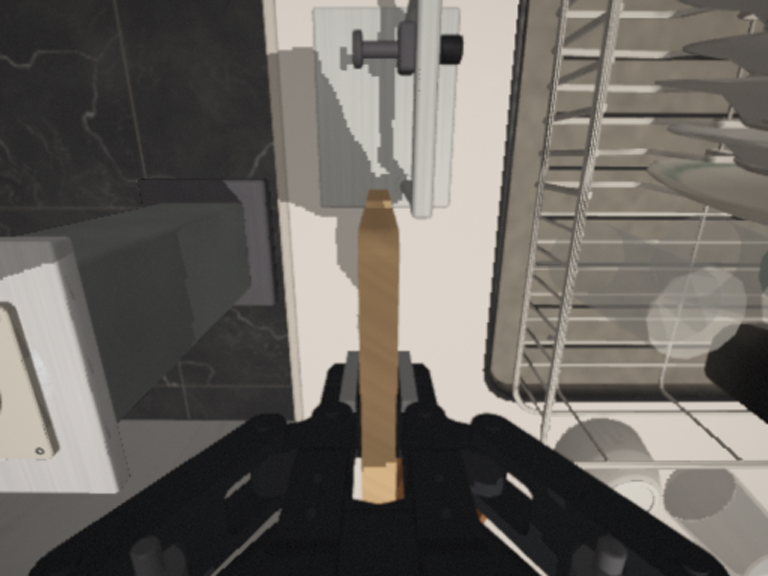

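Run:
```python
from h import *
np.set_printoptions(precision=2,suppress=True)
w=np.load('w3.npy',allow_pickle=True).item()
x,y,z=.4744,.1573+.0005,.2396
print('top left corners',proj(w,[[x-.006,y+.065,z+.0334],[x+.006,y+.065,z+.0334]])*1.5)
print('top right',proj(w,[[x-.006,y-.065,z+.0334],[x+.006,y-.065,z+.0334]])*1.5)
print('bottom left edge',proj(w,[[x-.006,y+.065,z-.1266],[x+.006,y+.065,z-.1266]])*1.5)
print('headback,block',proj(w,[[.4652,.2912,.15],[.4832,.2912,.15]])*1.5)
for a in [(362,48),(399,48)]: print(atz(w,(a[0]/1.5,a[1]/1.5),.15)*1000)
```

```text
top left corners [[358.85 221.02]
 [402.64 221.14]]
top right [[363.42 562.9 ]
 [394.88 563.04]]
bottom left edge [[370.62 182.21]
 [388.91 182.26]]
headback,block [[362.47  49.38]
 [397.55  49.45]]
[464.97 291.82 150.  ]
[483.93 291.86 150.  ]
```

Run:
```python
from h import *
w=np.load('w3.npy',allow_pickle=True).item()
cv2.imwrite('pics/w3c.png',cv2.resize(w['img'][110:170,225:285][:,:,::-1],None,fx=9,fy=9,interpolation=cv2.INTER_CUBIC))
```

```text
(no output)
```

View pics/w3c.png

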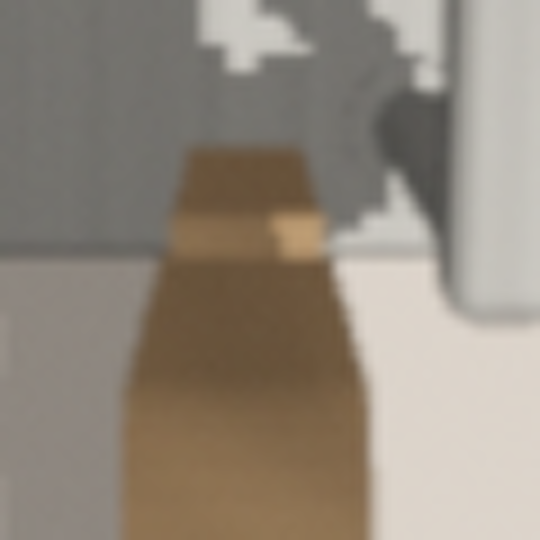

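Run:
```python
from h import *
from scipy.optimize import least_squares
np.set_printoptions(precision=4,suppress=True)
w=np.load('w3.npy',allow_pickle=True).item()
zb=np.array([160,103,77,0])/1e3
rows=np.array([385,260,213,147])/9+110; L=np.array([122,163,172,187])/9+225; R=np.array([368,330,327,305])/9+225
P=np.array([.4744,.1573,.2396])
def pts(q,s):
    dx,dy,dz,th=q
    u=np.array([[s*.006,.065,z-.1266] for z in zb])  # rel tcp
    c,n=np.cos(th),np.sin(th); g=np.array([0,0,.019])
    v=u-g; v=np.c_[v[:,0],c*v[:,1]-n*v[:,2],n*v[:,1]+c*v[:,2]]+g
    return v+P+[dx,dy,dz]
def res(q):
    a=proj(w,pts(q,-1));b=proj(w,pts(q,1))
    return np.r_[a[:,1]-rows,b[:,1]-rows,a[:,0]-L,b[:,0]-R]
o=least_squares(res,[0,0,0,0]); print(o.x,np.degrees(o.x[3])); print(res(o.x).reshape(4,4)); print(res([0,0,0,0]).reshape(4,4))
o=least_squares(lambda q:res([q[0],q[1],0,q[2]]),[0,0,0]); print(o.x,np.degrees(o.x[2]));print(res([o.x[0],o.x[1],0,o.x[2]]).reshape(4,4))
```

```text
[-0.0006 -0.003  -0.005  -0.0118] -0.6773445875257328
[[ 0.1977 -0.8141  0.3736  0.1351]
 [ 0.2755 -0.7631  0.4177  0.1664]
 [-0.0377 -0.0582  0.17    0.8086]
 [ 0.1591  0.1131 -0.7093 -0.4342]]
[[-4.2133 -5.4578 -4.2439 -4.3339]
 [-4.1314 -5.4051 -4.1986 -4.3019]
 [ 0.6949  0.6011  0.7831  1.3057]
 [ 2.5115  1.5332  0.4889  0.3818]]
[-0.0006 -0.0022 -0.0154] -0.8813392852524541
[[ 0.2335 -0.8941  0.3348  0.2548]
 [ 0.3147 -0.8417  0.3799  0.2867]
 [-0.6393 -0.3268 -0.032   0.7054]
 [ 0.755   0.3837 -0.5046 -0.3283]]
```

The zoomed view shows the board's +y end face (top corner at row ~385 and bottom at ~147 of the crop). It is lit at the flare and lies centred within 1 mm of the peg gap. Now I'll lower it to slot height to the right of the peg.

Emit:
{"method": "step_arm", "body": {"steps": [{"gripper":0.0,"tx":0.0005,"ty":0.002,"tz":-0.003,"twist":0},{"gripper":0.0,"tx":0,"ty":0.004,"tz":-0.007,"twist":0},{"gripper":0.0,"tx":0,"ty":0.005,"tz":-0.01,"twist":0},{"gripper":0.0,"tx":0,"ty":0.005,"tz":-0.01,"twist":0},{"gripper":0.0,"tx":0,"ty":0.004,"tz":-0.01,"twist":0},{"gripper":0.0,"tx":0,"ty":0.002,"tz":-0.007,"twist":0},{"gripper":0.0,"tx":0,"ty":0.001,"tz":-0.004,"twist":0},{"gripper":0.0,"tx":0,"ty":0,"tz":0,"twist":0},{"gripper":0.0,"tx":0,"ty":0,"tz":0,"twist":0}]}}

```text
clock: 8.68
position: [0.4761, 0.1792, 0.1896]
eef_rot: [0.707, 0.707, -0.0, -0.0]
force: [0.9, -0.2, -1.3]
finger_gap: 0.131
grasp_force: 58.8
```

Run:
```python
from h import *
from scipy.spatial.transform import Rotation as Ro
np.set_printoptions(precision=4,suppress=True)
st=telemetry.read_state(); print(st['position'],st['force'],st['moment'],Ro.from_quat(st['eef_rot']).as_matrix()[:2,1])
P=np.array(st['position'])
s=viewer.read_camera('scene');w=viewer.read_camera('wrist');t=viewer.read_camera('top')
q=[[P[0],P[1]+.065,P[2]+.0334],[P[0],P[1]+.065,P[2]-.1266],[P[0],P[1]-.065,P[2]+.0334],[P[0],P[1]-.065,P[2]-.1266],[P[0],P[1]+.0,P[2]-.0206]]
u=proj(s,q);print(u);u0=u.min(0).astype(int)-15;u1=u.max(0).astype(int)+15
a=s['img'][u0[1]:u1[1],u0[0]:u1[0]][:,:,::-1]; print(u0,u1)
k=500/a.shape[0];a=cv2.resize(a,None,fx=k,fy=k,interpolation=cv2.INTER_CUBIC)
b=w['img'][0:180,190:330][:,:,::-1]; b=cv2.resize(b,None,fx=500/180,fy=500/180,interpolation=cv2.INTER_CUBIC)
im=np.hstack([a,b]);print(im.shape,k);cv2.imwrite('pics/c4.png',im[:,:800])
np.save('w4.npy',w,allow_pickle=True)
```

```text
[0.4761 0.1792 0.1896] [ 0.889  -0.1902 -1.3166] [0.0445 0.0056 0.044 ] [1. 0.]
[[195.9672 139.9961]
 [200.6194 181.4242]
 [213.1102 160.0752]
 [216.6366 202.969 ]
 [205.6734 164.688 ]]
[180 124] [231 217]
(500, 663, 3) 5.376344086021505
```

View pics/c4.png

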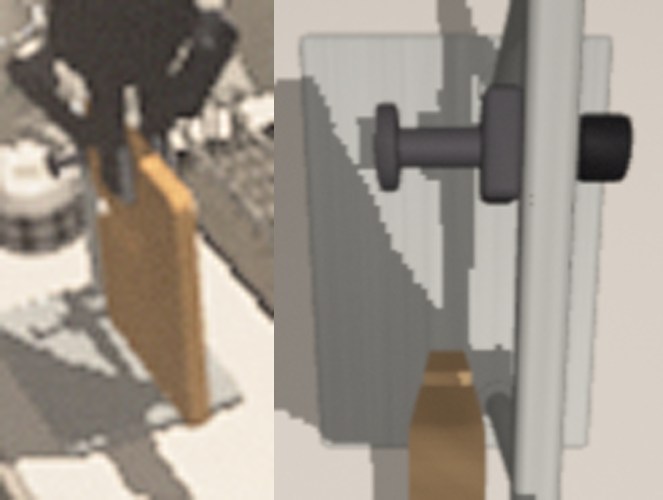

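The left panel (scene) shows the board upright in the gripper. The right panel (wrist) shows the board end at ~(447,350–415), with the peg gap from 398 to 482 at row 147.

Run:
```python
from h import *
np.set_printoptions(precision=4,suppress=True)
for i in range(3):
    st=telemetry.read_state(); print(st['position'],st['force'],st['clock']); viewer.read_camera('top')
w=np.load('w4.npy',allow_pickle=True).item()
U=lambda a:((a[0]-274)/2.778+190,a[1]/2.778)
P=np.array([.4755,.1792,.1896])
f=lambda n,a,z:print(n,atz(w,U(a),z))
f('headback',(399,147),.15);f('blockface',(481,147),.153);f('pin low edge',(440,167),.15);f('pin up',(440,128),.15)
f('board top L',(409,420),P[2]+.033);f('R',(485,420),P[2]+.033)
f('flaretop L',(417,386),P[2]-.024);f('R',(475,386),P[2]-.024)
f('bottom L',(430,351),P[2]-.127);f('R',(466,351),P[2]-.127)
```

```text
[0.4766 0.1793 0.1905] [ 0.1069  0.0345 -1.7388] 8.8333
[0.4766 0.1793 0.1905] [ 0.0949 -0.3112 -2.1871] 8.8833
[0.4766 0.1793 0.1905] [ 0.3575 -0.319  -2.1582] 8.9333
headback [0.4652 0.2914 0.15  ]
blockface [0.4833 0.2909 0.153 ]
pin low edge [0.4743 0.2874 0.15  ]
pin up [0.4743 0.2952 0.15  ]
board top L [0.4701 0.243  0.2226]
R [0.4815 0.243  0.2226]
flaretop L [0.4691 0.2408 0.1656]
R [0.4822 0.2408 0.1656]
bottom L [0.4699 0.2401 0.0626]
R [0.4828 0.2401 0.0626]
```

Emit:
{"method": "step_arm", "body": {"steps": [{"gripper":0.0,"tx":-0.001,"ty":0.002,"tz":-0.001,"twist":0},{"gripper":0.0,"tx":-0.0005,"ty":0.005,"tz":-0.001,"twist":0},{"gripper":0.0,"tx":0,"ty":0.008,"tz":0,"twist":0},{"gripper":0.0,"tx":0,"ty":0.008,"tz":0,"twist":0},{"gripper":0.0,"tx":0,"ty":0.006,"tz":0,"twist":0},{"gripper":0.0,"tx":0,"ty":0.004,"tz":0,"twist":0},{"gripper":0.0,"tx":0,"ty":0.002,"tz":0,"twist":0},{"gripper":0.0,"tx":0,"ty":0.0,"tz":0,"twist":0},{"gripper":0.0,"tx":0,"ty":0,"tz":0,"twist":0}]}}

```text
clock: 9.73
position: [0.4746, 0.2144, 0.1878]
eef_rot: [0.707, 0.707, -0.0, 0.0]
force: [-0.5, -0.9, -1.3]
finger_gap: 0.131
grasp_force: 58.8
```

```bash
cat > rd.py <<'E'
from h import *
np.set_printoptions(precision=4,suppress=True)
st=telemetry.read_state(); print(st['position'],st['force'],st['moment'],st['finger_gap'],st['clock'])
E
python3 rd.py
```

```text
[0.4746 0.2144 0.1878] [-0.504  -0.9188 -1.3197] [-0.0311 -0.0132  0.0184] 0.13087765681044855 9.7333
```

Emit:
{"method": "step_arm", "body": {"steps": [{"gripper":0.0,"tx":0,"ty":0.002,"tz":0,"twist":0},{"gripper":0.0,"tx":0,"ty":0.003,"tz":0,"twist":0},{"gripper":0.0,"tx":0,"ty":0.003,"tz":0,"twist":0},{"gripper":0.0,"tx":0,"ty":0.003,"tz":0,"twist":0},{"gripper":0.0,"tx":0,"ty":0.003,"tz":0,"twist":0},{"gripper":0.0,"tx":0,"ty":0.003,"tz":0,"twist":0},{"gripper":0.0,"tx":0,"ty":0.003,"tz":0,"twist":0},{"gripper":0.0,"tx":0,"ty":0,"tz":0,"twist":0}]}}

```text
clock: 10.4
position: [0.4747, 0.2349, 0.1878]
eef_rot: [0.707, 0.707, 0.0, -0.0]
force: [-0.3, -0.6, -2.8]
finger_gap: 0.126
grasp_force: 58.8
```

```bash
python3 rd.py
```

```text
[0.4747 0.2349 0.1878] [-0.2604 -0.5862 -2.7712] [ 0.0618 -0.0299 -0.0145] 0.12562970009974697 10.4
```

Emit:
{"method": "step_arm", "body": {"steps": [{"gripper":0.0,"tx":0,"ty":0.002,"tz":0,"twist":0},{"gripper":0.0,"tx":0,"ty":0.002,"tz":0,"twist":0},{"gripper":0.0,"tx":0,"ty":0.002,"tz":0,"twist":0},{"gripper":0.0,"tx":0,"ty":0.002,"tz":0,"twist":0},{"gripper":0.0,"tx":0,"ty":0,"tz":0,"twist":0}]}}

```text
clock: 10.82
position: [0.4747, 0.2427, 0.1879]
eef_rot: [0.707, 0.707, 0.0, -0.0]
force: [-0.4, -0.7, -2.0]
finger_gap: 0.131
grasp_force: 58.8
```

Emit:
{"method": "step_arm", "body": {"steps": [{"gripper":0.0,"tx":0,"ty":0.002,"tz":0,"twist":0},{"gripper":0.0,"tx":0,"ty":0.002,"tz":0,"twist":0},{"gripper":0.0,"tx":0,"ty":0.002,"tz":0,"twist":0},{"gripper":0.0,"tx":0,"ty":0,"tz":0,"twist":0}]}}

```text
clock: 11.15
position: [0.4747, 0.2487, 0.1878]
eef_rot: [0.707, 0.707, 0.0, -0.0]
force: [0.5, 1.1, -1.3]
finger_gap: 0.128
grasp_force: 58.8
```

```bash
python3 rd.py
```

```text
[0.4747 0.2487 0.1878] [ 0.513   1.1227 -1.314 ] [-0.0243  0.0216 -0.0029] 0.1283187821226367 11.15
```

Emit:
{"method": "step_arm", "body": {"steps": [{"gripper":0.0,"tx":0,"ty":0,"tz":0.0007,"twist":0},{"gripper":0.0,"tx":0,"ty":0,"tz":0.0008,"twist":0},{"gripper":0.0,"tx":0,"ty":0,"tz":0,"twist":0}]}}

```text
clock: 11.4
position: [0.4745, 0.2483, 0.1888]
eef_rot: [0.707, 0.707, -0.0, -0.0]
force: [1.0, 0.2, -5.4]
finger_gap: 0.134
grasp_force: 58.7
```

Emit:
{"method": "step_arm", "body": {"steps": [{"gripper":0.0,"tx":0,"ty":0,"tz":-0.001,"twist":0},{"gripper":0.0,"tx":0,"ty":0,"tz":-0.001,"twist":0},{"gripper":0.0,"tx":0,"ty":0,"tz":-0.001,"twist":0},{"gripper":0.0,"tx":0,"ty":0,"tz":0,"twist":0}]}}

```text
clock: 11.73
position: [0.4747, 0.2481, 0.1863]
eef_rot: [0.707, 0.707, -0.0, 0.0]
force: [-0.2, -0.4, -1.9]
finger_gap: 0.128
grasp_force: 59.4
```

```bash
python3 rd.py
```

```text
[0.4747 0.2481 0.1863] [-0.2488 -0.4217 -1.8589] [-0.0046 -0.0007 -0.05  ] 0.12786171510446376 11.7333
```

Emit:
{"method": "step_arm", "body": {"steps": [{"gripper":0.0,"tx":0,"ty":0.002,"tz":0,"twist":0},{"gripper":0.0,"tx":0,"ty":0.003,"tz":0,"twist":0},{"gripper":0.0,"tx":0,"ty":0.003,"tz":0,"twist":0},{"gripper":0.0,"tx":0,"ty":0.003,"tz":0,"twist":0},{"gripper":0.0,"tx":0,"ty":0.003,"tz":0,"twist":0},{"gripper":0.0,"tx":0,"ty":0.003,"tz":0,"twist":0},{"gripper":0.0,"tx":0,"ty":0,"tz":0,"twist":0}]}}

```text
clock: 12.32
position: [0.4747, 0.266, 0.1863]
eef_rot: [0.707, 0.707, 0.0, -0.0]
force: [-0.4, 0.3, -1.7]
finger_gap: 0.134
grasp_force: 59.4
```

Emit:
{"method": "step_arm", "body": {"steps": [{"gripper":0.0,"tx":0,"ty":0.002,"tz":0,"twist":0},{"gripper":0.0,"tx":0,"ty":0.003,"tz":0,"twist":0},{"gripper":0.0,"tx":0,"ty":0.003,"tz":0,"twist":0},{"gripper":0.0,"tx":0,"ty":0.003,"tz":0,"twist":0},{"gripper":0.0,"tx":0,"ty":0.003,"tz":0,"twist":0},{"gripper":0.0,"tx":0,"ty":0.003,"tz":0,"twist":0},{"gripper":0.0,"tx":0,"ty":0,"tz":0,"twist":0}]}}

```text
clock: 12.9
position: [0.4747, 0.283, 0.1863]
eef_rot: [0.707, 0.707, 0.0, -0.0]
force: [1.0, 0.4, -1.9]
finger_gap: 0.127
grasp_force: 59.4
```

```bash
python3 rd.py
```

```text
[0.4747 0.283  0.1863] [ 0.9608  0.4358 -1.9101] [-0.0617 -0.0512  0.0203] 0.12739417535498535 12.9
```

Free of contact; now feeling for the slot's end.

Emit:
{"method": "step_arm", "body": {"steps": [{"gripper":0.0,"tx":0,"ty":0.002,"tz":0,"twist":0},{"gripper":0.0,"tx":0,"ty":0.002,"tz":0,"twist":0},{"gripper":0.0,"tx":0,"ty":0.002,"tz":0,"twist":0},{"gripper":0.0,"tx":0,"ty":0.002,"tz":0,"twist":0},{"gripper":0.0,"tx":0,"ty":0,"tz":0,"twist":0}]}}

```text
clock: 13.32
position: [0.4747, 0.2907, 0.1864]
eef_rot: [0.707, 0.707, 0.0, -0.0]
force: [0.6, 0.6, -1.7]
finger_gap: 0.127
grasp_force: 59.4
```

Emit:
{"method": "step_arm", "body": {"steps": [{"gripper":0.0,"tx":0,"ty":0.001,"tz":0,"twist":0},{"gripper":0.0,"tx":0,"ty":0.001,"tz":0,"twist":0},{"gripper":0.0,"tx":0,"ty":0,"tz":0,"twist":0}]}}

```text
clock: 13.57
position: [0.4747, 0.2924, 0.1864]
eef_rot: [0.707, 0.707, 0.0, -0.0]
force: [-0.6, 0.5, -1.4]
finger_gap: 0.133
grasp_force: 59.4
```

```bash
python3 rd.py
```

```text
[0.4747 0.2924 0.1864] [-0.6158  0.4964 -1.4394] [ 0.0329 -0.0251  0.0283] 0.13303344669704717 13.5667
```

Emit:
{"method": "step_arm", "body": {"steps": [{"gripper":0.0,"tx":0,"ty":0.001,"tz":0,"twist":0},{"gripper":0.0,"tx":0,"ty":0.0005,"tz":0,"twist":0},{"gripper":0.0,"tx":0,"ty":0,"tz":0,"twist":0}]}}

```text
clock: 13.82
position: [0.4747, 0.2939, 0.1864]
eef_rot: [0.707, 0.707, 0.0, 0.0]
force: [0.1, 1.2, -1.8]
finger_gap: 0.132
grasp_force: 59.4
```

Emit:
{"method": "step_arm", "body": {"steps": [{"gripper":0.0,"tx":0,"ty":0.0005,"tz":0,"twist":0},{"gripper":0.0,"tx":0,"ty":0.0005,"tz":0,"twist":0},{"gripper":0.0,"tx":0,"ty":0,"tz":0,"twist":0}]}}

```text
clock: 14.07
position: [0.4747, 0.2949, 0.1864]
eef_rot: [0.707, 0.707, 0.0, -0.0]
force: [-0.1, -0.2, -2.0]
finger_gap: 0.134
grasp_force: 59.4
```

```bash
python3 rd.py
```

```text
[0.4747 0.2949 0.1864] [-0.1261 -0.1566 -1.9822] [-0.0157  0.0233 -0.0239] 0.1337229751446827 14.0667
```

Emit:
{"method": "step_arm", "body": {"steps": [{"gripper":0.0,"tx":0,"ty":0.0005,"tz":0,"twist":0},{"gripper":0.0,"tx":0,"ty":0.0005,"tz":0,"twist":0},{"gripper":0.0,"tx":0,"ty":0,"tz":0,"twist":0}]}}

```text
clock: 14.32
position: [0.4747, 0.2959, 0.1863]
eef_rot: [0.707, 0.707, 0.0, -0.0]
force: [0.1, -0.5, -1.2]
finger_gap: 0.134
grasp_force: 59.4
```

```bash
python3 rd.py
```

```text
[0.4747 0.2959 0.1863] [ 0.0997 -0.4884 -1.1611] [ 0.0249 -0.0649 -0.012 ] 0.13444652938350465 14.3167
```

Emit:
{"method": "step_arm", "body": {"steps": [{"gripper":0.0,"tx":0,"ty":0.0005,"tz":0,"twist":0},{"gripper":0.0,"tx":0,"ty":0.0005,"tz":0,"twist":0},{"gripper":0.0,"tx":0,"ty":0,"tz":0,"twist":0}]}}

```text
clock: 14.57
position: [0.4747, 0.2965, 0.1863]
eef_rot: [0.707, 0.707, -0.0, 0.0]
force: [0.6, -1.9, -0.7]
finger_gap: 0.128
grasp_force: 59.4
```

```bash
python3 rd.py
```

```text
[0.4747 0.2965 0.1863] [ 0.5811 -1.9226 -0.7051] [-0.2634 -0.0412 -0.0054] 0.12777906676305317 14.5667
```

Emit:
{"method": "step_arm", "body": {"steps": [{"gripper":0.0,"tx":0,"ty":0.0004,"tz":0,"twist":0},{"gripper":0.0,"tx":0,"ty":0,"tz":0,"twist":0}]}}

```text
clock: 14.73
position: [0.4747, 0.2966, 0.1863]
eef_rot: [0.707, 0.707, -0.0, 0.0]
force: [0.4, -1.9, -0.3]
finger_gap: 0.133
grasp_force: 59.4
```

```bash
python3 rd.py
```

```text
[0.4747 0.2966 0.1863] [ 0.4378 -1.9278 -0.2624] [-0.6421 -0.0064 -0.0077] 0.13266623826878365 14.7333
```

Slot end stop felt (moment −0.64 N·m). I'll relieve slightly and lower.

Emit:
{"method": "step_arm", "body": {"steps": [{"gripper":0.0,"tx":0,"ty":-0.0008,"tz":0,"twist":0},{"gripper":0.0,"tx":0,"ty":-0.0006,"tz":0,"twist":0},{"gripper":0.0,"tx":0,"ty":0,"tz":-0.001,"twist":0},{"gripper":0.0,"tx":0,"ty":0,"tz":-0.001,"twist":0},{"gripper":0.0,"tx":0,"ty":0,"tz":-0.001,"twist":0},{"gripper":0.0,"tx":0,"ty":0,"tz":-0.001,"twist":0},{"gripper":0.0,"tx":0,"ty":0,"tz":0,"twist":0}]}}

```text
clock: 15.32
position: [0.4745, 0.2958, 0.182]
eef_rot: [0.707, 0.707, -0.0, -0.0]
force: [-0.6, 0.5, -1.6]
finger_gap: 0.127
grasp_force: 59.4
```

```bash
python3 rd.py
```

```text
[0.4745 0.2958 0.182 ] [-0.5904  0.4786 -1.6185] [0.0764 0.0188 0.0067] 0.12687282948924847 15.3167
```

Emit:
{"method": "step_arm", "body": {"steps": [{"gripper":0.0,"tx":0,"ty":0,"tz":-0.001,"twist":0},{"gripper":0.0,"tx":0,"ty":0,"tz":-0.001,"twist":0},{"gripper":0.0,"tx":0,"ty":0,"tz":-0.001,"twist":0},{"gripper":0.0,"tx":0,"ty":0,"tz":-0.001,"twist":0},{"gripper":0.0,"tx":0,"ty":0,"tz":-0.001,"twist":0},{"gripper":0.0,"tx":0,"ty":0,"tz":0,"twist":0}]}}

```text
clock: 15.82
position: [0.4746, 0.2957, 0.1771]
eef_rot: [0.707, 0.707, -0.0, -0.0]
force: [0.1, 0.1, -1.9]
finger_gap: 0.127
grasp_force: 59.4
```

Emit:
{"method": "step_arm", "body": {"steps": [{"gripper":0.0,"tx":0,"ty":0,"tz":-0.0007,"twist":0},{"gripper":0.0,"tx":0,"ty":0,"tz":-0.0007,"twist":0},{"gripper":0.0,"tx":0,"ty":0,"tz":0,"twist":0}]}}

```text
clock: 16.07
position: [0.4746, 0.2957, 0.1758]
eef_rot: [0.707, 0.707, -0.0, -0.0]
force: [-1.0, 0.1, -1.6]
finger_gap: 0.129
grasp_force: 59.4
```

```bash
python3 rd.py
```

```text
[0.4746 0.2957 0.1758] [-0.976   0.1011 -1.5603] [ 0.0503  0.015  -0.013 ] 0.1285670151167339 16.0667
```

Emit:
{"method": "step_arm", "body": {"steps": [{"gripper":0.0,"tx":0,"ty":0,"tz":-0.0005,"twist":0},{"gripper":0.0,"tx":0,"ty":0,"tz":-0.0005,"twist":0},{"gripper":0.0,"tx":0,"ty":0,"tz":0,"twist":0}]}}

```text
clock: 16.32
position: [0.4746, 0.2957, 0.1749]
eef_rot: [0.707, 0.707, -0.0, -0.0]
force: [-0.3, 0.1, -1.6]
finger_gap: 0.127
grasp_force: 59.4
```

Emit:
{"method": "step_arm", "body": {"steps": [{"gripper":0.0,"tx":0,"ty":0,"tz":-0.0005,"twist":0},{"gripper":0.0,"tx":0,"ty":0,"tz":0,"twist":0}]}}

```text
clock: 16.48
position: [0.4748, 0.2958, 0.1746]
eef_rot: [0.707, 0.707, 0.0, 0.0]
force: [0.2, 0.4, -1.0]
finger_gap: 0.131
grasp_force: 59.6
```

```bash
python3 rd.py
```

```text
[0.4748 0.2958 0.1746] [ 0.1747  0.4386 -0.9599] [-0.0476  0.0455  0.0508] 0.1307947539025442 16.4833
```

Emit:
{"method": "step_arm", "body": {"steps": [{"gripper":0.0,"tx":0,"ty":0,"tz":-0.0005,"twist":0},{"gripper":0.0,"tx":0,"ty":0,"tz":0,"twist":0}]}}

```text
clock: 16.65
position: [0.4748, 0.2958, 0.1745]
eef_rot: [0.707, 0.707, 0.0, 0.0]
force: [-1.1, -0.2, 1.0]
finger_gap: 0.129
grasp_force: 60.0
```

Emit:
{"method": "step_arm", "body": {"steps": [{"gripper":0.0,"tx":0,"ty":0,"tz":-0.0004,"twist":0},{"gripper":0.0,"tx":0,"ty":0,"tz":0,"twist":0}]}}

```text
clock: 16.82
position: [0.4748, 0.2958, 0.1744]
eef_rot: [0.707, 0.707, 0.0, 0.0]
force: [-1.7, -1.5, 4.6]
finger_gap: 0.135
grasp_force: 60.4
```

```bash
python3 rd.py
```

```text
[0.4748 0.2958 0.1744] [-1.6716 -1.5194  4.5947] [-0.2127  0.4288 -0.0031] 0.13495643718985467 16.8167
```

Seated: +4.6 N upward at the predicted height. I'll ease off and let go gently.

Emit:
{"method": "step_arm", "body": {"steps": [{"gripper":0.0,"tx":0,"ty":0,"tz":0.0004,"twist":0},{"gripper":0.0,"tx":0,"ty":0,"tz":0,"twist":0}], "squeeze": 20}}

```text
clock: 16.98
position: [0.4748, 0.2958, 0.1744]
eef_rot: [0.707, 0.707, 0.0, 0.0]
force: [-1.0, -0.8, 4.4]
finger_gap: 0.132
grasp_force: 60.3
```

Emit:
{"method": "step_arm", "body": {"steps": [{"gripper":0.013,"tx":0,"ty":0,"tz":0,"twist":0},{"gripper":0.015,"tx":0,"ty":0,"tz":0,"twist":0},{"gripper":0.018,"tx":0,"ty":0,"tz":0,"twist":0},{"gripper":0.022,"tx":0,"ty":0,"tz":0,"twist":0},{"gripper":0.028,"tx":0,"ty":0,"tz":0,"twist":0},{"gripper":0.035,"tx":0,"ty":0,"tz":0,"twist":0},{"gripper":0.035,"tx":0,"ty":0,"tz":0,"twist":0},{"gripper":0.035,"tx":0,"ty":0,"tz":0,"twist":0}]}}

```text
clock: 17.65
position: [0.4747, 0.2958, 0.1739]
eef_rot: [0.707, 0.707, -0.0, -0.0]
force: [-0.1, -0.6, 1.0]
finger_gap: 0.414
grasp_force: 0.0
```

Run:
```python
import rd
from h import *
w=viewer.read_camera('wrist'); s=viewer.read_camera('scene')
b=cv2.resize(w['img'][:,100:412][:,:,::-1],None,fx=1.3,fy=1.3); a=cv2.resize(s['img'][125:215,165:235][:,:,::-1],(388,499),interpolation=cv2.INTER_CUBIC)
cv2.imwrite('pics/c5.png',np.hstack([a,b[:499]]))
```

```text
[0.4747 0.2958 0.1739] [-0.146  -0.5528  1.0026] [-0.0189  0.0268  0.0553] 0.413906095471512 17.65
```

View pics/c5.png

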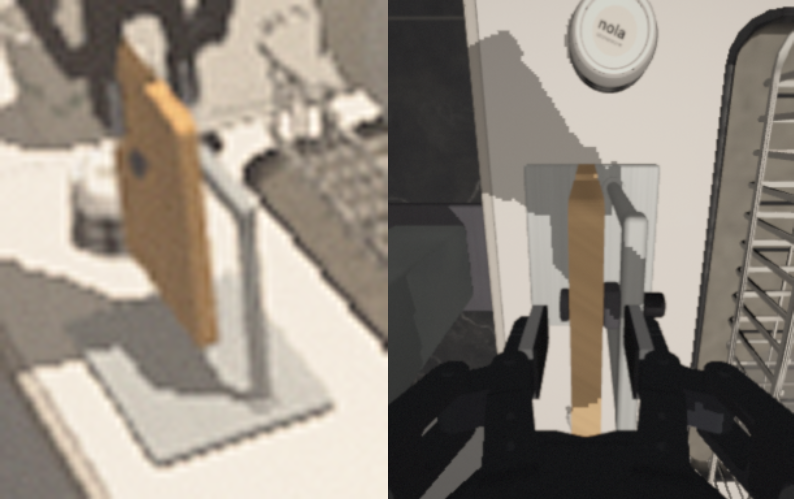

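The board hangs on the peg with its head in front at ~(140,163), upright and free of both fingers (wrist panel, board at ~(587,300)). I'll retreat straight up.

Emit:
{"method": "step_arm", "body": {"steps": [{"gripper":0.035,"tx":0,"ty":0,"tz":0.005,"twist":0},{"gripper":0.035,"tx":0,"ty":0,"tz":0.012,"twist":0},{"gripper":0.035,"tx":0,"ty":0,"tz":0.02,"twist":0},{"gripper":0.035,"tx":0,"ty":0,"tz":0.025,"twist":0},{"gripper":0.035,"tx":0,"ty":0,"tz":0.025,"twist":0},{"gripper":0.035,"tx":0,"ty":0,"tz":0.025,"twist":0},{"gripper":0.035,"tx":0,"ty":0,"tz":0.015,"twist":0},{"gripper":0.035,"tx":0,"ty":0,"tz":0.005,"twist":0},{"gripper":0.035,"tx":0,"ty":0,"tz":0,"twist":0},{"gripper":0.035,"tx":0,"ty":0,"tz":0,"twist":0}]}}

```text
clock: 18.58
position: [0.4745, 0.2957, 0.3054]
eef_rot: [0.707, 0.707, -0.0, -0.0]
force: [-0.1, -0.0, -1.0]
finger_gap: 0.412
grasp_force: 0.0
```

Run:
```python
import rd
from h import *
w=viewer.read_camera('wrist'); s=viewer.read_camera('scene')
b=cv2.resize(w['img'][:,100:412][:,:,::-1],None,fx=1.3,fy=1.3); a=cv2.resize(s['img'][125:215,165:235][:,:,::-1],(388,499),interpolation=cv2.INTER_CUBIC)
cv2.imwrite('pics/c6.png',np.hstack([a,b[:499]]))
```

```text
[0.4745 0.2957 0.3054] [-0.0581 -0.0203 -1.0399] [-0.0433  0.0278  0.0471] 0.412155892050062 18.5833
```

View pics/c6.png

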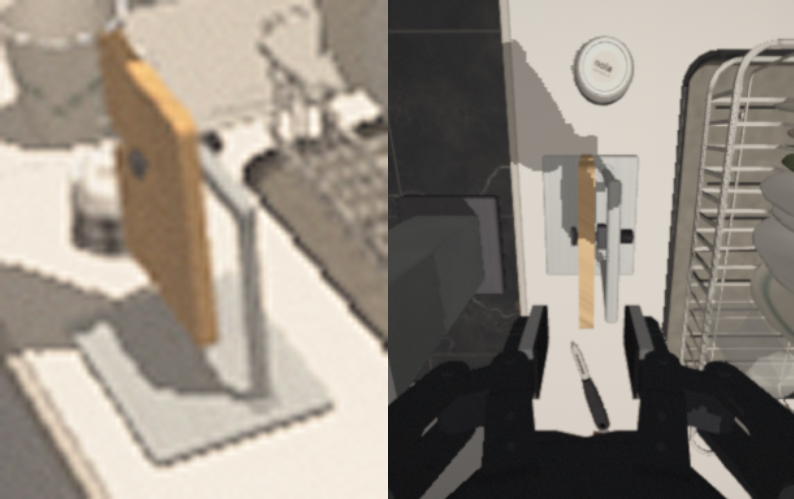

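The board hangs freely on the peg between head and block (wrist panel ~(587,240)), and the gripper is clear. I'm handing in.

```bash
python3 -c "
from workcell import bot
print(bot.finish_job())"
```

```text
the job is handed in; nothing more can be done
None
```

The slotted board now hangs on the stand's peg: slid on until the slot's end stopped against it, lowered into the notch in hand, then released, with nothing else touched; the job is handed in.

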